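Ease the spring clip off the mould's locking rod with a wedge

TASK

Free the plaster mould's locking rod: pick up the beech wedge, slide it thin end first along the top of the rod and in under the brass spring clip's bridge, until the clip, backed by the blue yoke, spreads and rides up off the rod over the wedge's crest onto its flat, just short of the handle. Ease it, do not shove or ram the wedge's shoulder into the clip, because the plaster chips, and do not touch the clip with the gripper while it is on the rod. Then leave both the clip and the wedge lying in the grey tray, and do not disturb the tin, the brush or the paper cup.

Things in the scene. Friction and masses are not known exactly. Their poses are not given: they have to be found in the camera images.
- mould: Fixed plaster block of a white and a mint half, 170 x 111 x 72 mm high, steel locking rod above it. Origin: on the table, below the clip's starting place. z up, x along the rod from its free end towards the block, which spans x = 0 to 170, y = -55 to 55 mm. Fragile: over 20 N from the wedge, on it or on the clip, chips it. The way along the rod's top is clear up to a blue clamp at x = 149 mm.
- rod_end (a point): Centre of the free end face of the plain steel rod, 18 mm in diameter, axis 90 mm above the table, so its top is 99 mm above the table; mould x = -22 mm. The wedge comes in from this side.
- clip_seat (a point): Point on the rod's axis where the clip sits at first (give or take 1 mm); 22 mm from rod_end. Beyond it, 3 to 60 mm behind the clip, differently each time and not measured, stands a blue yoke: two cheeks 12 mm thick, 15 mm apart, up to 126 mm above the table. The wedge may push the clip along the rod, at most until it bears on the yoke; the tongue passes between the cheeks.
- clip: Loose brass spring clip astride the rod, 16 mm long (x, along the rod), 30 mm wide over the jaws, 34 over the bridge, 27 high, 70 g. Origin: on the rod's axis; z up. Two sprung jaws hang to 12 mm below the origin and grip under the rod; pushed lightly it slides along. It spreads under roughly 5 to 15 N of lift and is off once it has risen about 14 mm.
- bridge (a point): Underside of the clip's flat bridge (3.5 mm thick), in the middle, 11.5 mm above the clip's origin: a gap of only 2.5 mm above the rod's top. Clear width below it about 10 mm. Once past the wedge's crest it drops onto the flat (17.5 mm of lift, tip about 72 mm beyond the clip's middle); the clip hangs there like a saddle, jaws 3.5 mm below the wedge's underside, and can be carried.
- wedge: Loose waxed beech wedge, about 75 g, on its flat underside. Origin: on the underside below the handle's middle. x points to the thin end, z up. Handle x = -25 to 25 mm, 22 wide, 44 high, red top. Ahead of it a tongue 8 mm wide: a flat 20 mm high from x = 25 to 51, ended by a low crest 22 mm high (x = 53 to 57), then a straight ramp down to a 2 mm thick tip at x = 110.
- wedge_tip (a point): Lower edge of the thin end's face, in the middle; 110 mm ahead of the wedge's origin, level with the underside.
- tray: Fixed grey open tray, outside 130 x 240 x 28 mm (x, y, z), walls and floor 5 mm. Origin: centre of its underside, on the table.
- tin: Bystander: blue paint tin, 70 mm diameter, 100 mm high; origin under its centre.
- brush: Bystander: paint brush lying on the table; origin under its middle.
- paper_cup: Bystander: white paper cup, 72 mm diameter, 85 mm high; origin under its centre.
Not all that is in view belongs to the job. Of the things shaped like the wedge, the beech one is meant.

How it is judged:
On the way, in this order (a step that is already met when the one before it is completed fails the run):
1. the wedge's tip has passed under the bridge while the clip is still on the rod (x of wedge_tip in the frame of clip between 0.01 and 0.09 m and y of wedge_tip in the frame of clip between -0.008 and 0.008 m and z of wedge_tip in the frame of clip between -0.002 and 0.014 m and z of clip in the frame of mould below 0.102 m), for 0.05 s.
2. the clip is off the rod and sits on the wedge's flat, between crest and handle (z of clip in the frame of mould above 0.104 m and contact force between wedge and clip above 0.1 N and x of clip in the frame of wedge between 0.03 and 0.046 m), for 0.2 s.
At the end, for the whole second after the job is handed in: The clip and the whole wedge lie at rest inside the tray's walls, origins and tip less than 45 mm above the table (not perched on the rim) (x of clip in the frame of tray between -0.06 and 0.06 m and y of clip in the frame of tray between -0.115 and 0.115 m and height (world z) of each of clip, wedge_tip, wedge below 0.045 m and x of wedge in the frame of tray between -0.06 and 0.06 m and y of wedge in the frame of tray between -0.115 and 0.115 m and x of wedge_tip in the frame of tray between -0.06 and 0.06 m and y of wedge_tip in the frame of tray between -0.115 and 0.115 m and linear speed of each of clip, wedge below 0.02 m/s); the robot touches nothing.
It fails at once if the wedge is pressed or pushed on the mould or its rod with more than 20 N (contact force between wedge and mould above 20 N).
It fails at once if the clip is shoved: more than 20 N between wedge and clip (contact force between wedge and clip above 20 N).
It fails at once if the fingers touch the clip while it is on the rod (contact force between the fingers and clip above 1 N and z of clip in the frame of mould between 0.08 and 0.102 m and horizontal distance between clip and clip_seat below 0.07 m).
It fails at once if the arm or fingers strike the mould (contact force between any of the arm, the fingers and mould above 10 N).
It fails at once if the tin, brush or cup is disturbed (distance of any of tin, brush, paper_cup from where it was at the start of the episode above 0.03 m).
It also fails if it takes over 58 s, if anything falls off the work surface, if the arm or the gripper's body presses on something with over 40 N, if the wrist force passes 120 N, or if a joint passes its speed limit or range.

ROBOT

A 7-joint arm with a two-finger parallel gripper is mounted at the origin on the work surface. World frame = base frame: x ahead of the robot, y to its left, z up, the work surface at z = 0. Lengths are in m, angles in rad, forces in N, time in s.
With the tool pointing down it reaches from about 0.425 to 0.95 m from the base axis. Payload 16.7 kg.
Tool frame: the origin (TCP) lies on the centre line of the jaws, within the pads' length; the fingertips stand 11 mm ahead of it and the grasp point (between the pads) lies 8 mm behind it; z points along the fingers, y is the line along which they close (so a half turn about z gives the same grasp; the last joint's range is limited). The gripper opens to 94 mm and grips with 3 to 60 N. Pads are 16 mm wide; open, the fingers measure 119 mm over their backs; the gripper's body (75 mm by 177 mm) begins 78 mm behind the grasp point.
Start: joints at [0.991, 0.426, 0.074, 1.606, -0.034, 1.111, -0.067], TCP at [0.282, -0.613, 0.216] pointing down, gripper open.
Joint ranges: [-2.85, 2.85], [-0.5, 2.14], [-1.23, 1.37], [0.21, 2.46], [-1.02, 4.16], [0.16, 2.05], [-2.73, 2.73]. Speed limits (rad/s): [1.89, 1.89, 2.39, 2.39, 3.01, 3.01, 3.01].

INTERFACE

Orientations are given as a rotation vector (axis times angle).
In Python, from plant import robot gives the robot as it stands.
- The arm moves only by the tool drive_tool, never from a script. Its argument "steps" is a list that holds one entry, the list of rows, each a list of 7 numbers: the turn, a rotation vector about the tool's x, y, z in degrees, then the shift along the tool's x, y, z in m, then the finger opening in m, from 0 to 0.094. In form: [[[ax, ay, az, x, y, z, hand], ...]]. A call has exactly 5 rows; each row shifts and turns the commanded pose from where the row before left it, along the tool's axes as they then stand; what a row does not reach is not made up. A row lasts 1/8 s, in which the tool goes at most 62.5 mm and 10.7 degrees, less where a joint would pass 70% of its speed; a pose out of reach is approached as far as the arm can. A call is refused whole if a number of a shift passes 0.0625 or a number of a turn 10.7, either way. A call with a gripper value outside its range is refused whole. The fingers move at their own pace and stop on an object; the grip force is fixed at half the most. Time passes only in rows, so rows that do not move let the fingers close, or fill a call up. It gives the time, the measured TCP pose, the force, the opening and the grip force at its end, in the units of the state.
- robot.get_obs(): the state, without advancing time (a new reading comes with each control period).
- robot.grab_frame(name): name is "scene" or "top" or "wrist"; returns (picture, depth): 480x640x3 uint8, blue, green, red; 480x640 float32, m along the optical axis (not along the pixel's ray), 0 where there is no reading.
- robot.camera_model(name): a dict with "K" (3x3 intrinsics, pixels), "eye" and "rotation" of the camera in the world. Camera axes: x right, y down, z forward; pixel columns grow to the right and rows downward; lengths in m; the calibration is good to about 2 mm. A picture is of the moment at which its call begins: read the wrist's pose just before it. camera_model takes no time and is no camera call; for the wrist camera it gives the pose at the moment of the call.
- robot.hand_in(): hands the job in; it is judged then, once.
The state is a dict: "t": time; "joints": joint angles; "joint_vel": joint speeds; "effort": joint torques, N m; "position": TCP position; "ee_rot": TCP orientation; "ft_force": force on the tool from outside, world axes, zero at the start; "wrist_torque": the same for the moment, N m; "gripper_width": finger opening in m; "gripper_force": force on a finger pad.
Only numpy, scipy, OpenCV 4.12 (cv2) and the standard library are available. Lean on these libraries where they do the work, as an engineer would, in place of code of your own. Each camera call takes 0.05 s, during which the arm holds its last target. There are 200 camera calls.

## Working session

There is one attempt and no reset: what is moved stays moved. The work goes in short steps, Python scripts to look and compute and a tool call to move; the robot and the scene stay as the last step left them, time stands still between calls to the robot, and variables do not carry over. Pictures are saved under pics/ and viewed, at most 10 in all, crops included, and the job is handed in when it is done.

Besides the shell and the picture viewer there is one more tool, called after "Call:" as name(argument=value, ...), one argument or row to a line, values as JSON. drive_tool: Moves the arm, as the interface text tells. Its arguments: {"type":"object","properties":{"steps":{"type":"array","items":{"type":"array","items":{"type":"array","items":{"type":"number"}}}}},"required":["steps"]}

```bash
mkdir -p pics; ls; cat > h.py <<'E'
import numpy as np, cv2
from plant import robot
def grab(n):
    m=robot.camera_model(n); im,d=robot.grab_frame(n); return im,d,m
def cloud(d,m):
    K=np.array(m["K"]);R=np.array(m["rotation"]);e=np.array(m["eye"])
    v,u=np.mgrid[0:480,0:640]
    P=np.stack([(u-K[0,2])/K[0,0]*d,(v-K[1,2])/K[1,1]*d,d],-1)
    W=P@R.T+e; W[d<=0]=np.nan; return W
E
python3 - <<'E'
from h import *
print(robot.get_obs())
a=[]
for n in("scene","top"):
    im,d,m=grab(n); np.savez("/tmp/"+n,im=im,d=d,**{k:np.array(v) for k,v in m.items()}); print(n,m); cv2.imwrite(f"pics/{n}0.png",im)
E
```

```text
pics
{'t': 0.0, 'joints': array([ 0.99052579,  0.42672388,  0.07385153,  1.60661664, -0.03410487,
        1.11079863, -0.06707855]), 'joint_vel': array([-5.64243891e-04, -3.00002242e-04,  1.83411689e-05, -1.00370451e-03,
        2.26508126e-04,  2.56732846e-04,  8.63882663e-04]), 'effort': array([-1.60904765e-04, -9.35811067e+01,  3.66672054e+00, -4.54197907e+01,
       -4.89854661e-02,  1.99496176e-02,  3.28829708e-05]), 'position': array([ 0.28165319, -0.61295526,  0.2157768 ]), 'ee_rot': array([-3.06780149e+00, -6.71148902e-01,  5.69786579e-04]), 'ft_force': array([-0.40156675, -0.05049942, -0.93904608]), 'wrist_torque': array([-0.05721039, -0.0415887 , -0.05281023]), 'gripper_force': 0.0, 'gripper_width': 0.09423380402740869}
scene {'K': array([[552.81481536,   0.        , 312.65232691],
       [  0.        , 552.81481536, 243.93839408],
       [  0.        ,   0.        ,   1.        ]]), 'eye': array([ 1.07343339, -0.71142825,  0.57895862]), 'rotation': array([-2.01340435, -0.70083663,  0.38647435])}
top {'K': array([[492.48123068,   0.        , 316.06417634],
       [  0.        , 492.48123068, 249.60837536],
       [  0.        ,   0.        ,   1.        ]]), 'eye': array([ 0.38253481, -0.05418142,  1.0941072 ]), 'rotation': array([-2.16565738,  2.10249659, -0.1664087 ])}
```

```bash
sed -i 's/R=np.array(m\["rotation"\])/R=cv2.Rodrigues(np.array(m["rotation"]))[0]/' h.py
```

```text
(no output)
```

View pics/top0.png

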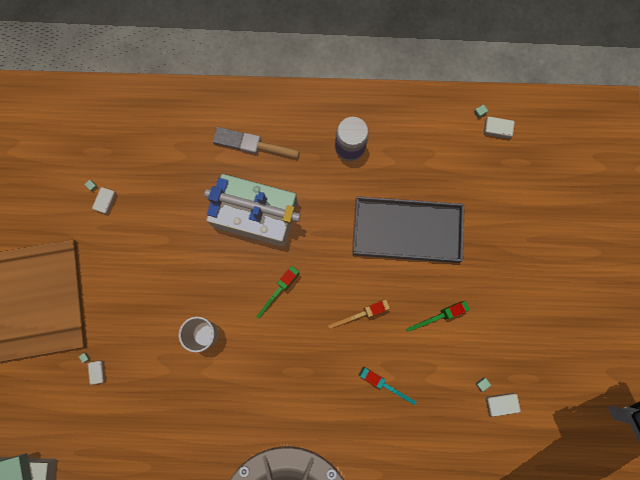

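View pics/scene0.png

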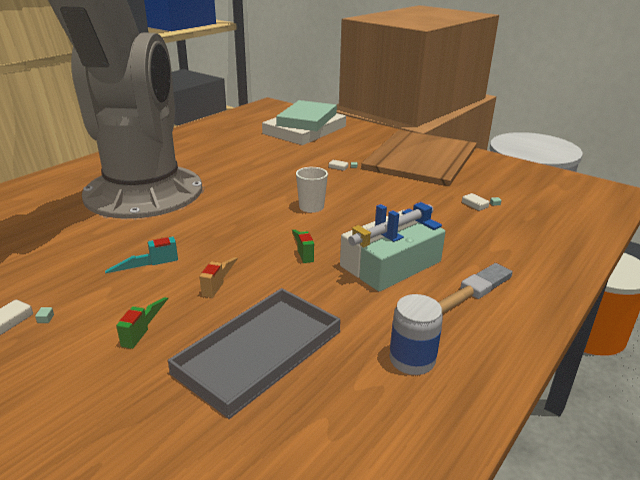

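```bash
cat >> h.py <<'E'
def ray(m,u,v,z):
    K=np.array(m["K"]);R=cv2.Rodrigues(np.array(m["rotation"]))[0];e=np.array(m["eye"])
    r=R@np.array([(u-K[0,2])/K[0,0],(v-K[1,2])/K[1,1],1]); return e+r*(z-e[2])/r[2]
def mask(im,lo,hi): return cv2.inRange(cv2.cvtColor(im,cv2.COLOR_BGR2HSV),lo,hi)
E
python3 - <<'E'
from h import *
np.set_printoptions(precision=4,suppress=True)
S={n:np.load(f"/tmp/{n}.npz") for n in("scene","top")}
W={n:cloud(S[n]["d"],S[n]) for n in S}
for n in S: 
    w=W[n]; print(n,"table z",np.nanmedian(w[(w[...,0]>.4)&(w[...,0]<.6)&(abs(w[...,1])<.2)][:,2]))
for n,box in(("top",(325,295,395,332)),("scene",(195,255,240,300))):
    im=S[n]["im"];x0,y0,x1,y1=box
    r=mask(im,(0,200,90),(5,255,255))|mask(im,(174,200,90),(180,255,255)); q=np.zeros_like(r);q[y0:y1,x0:x1]=r[y0:y1,x0:x1]
    ys,xs=np.nonzero(q); P=np.array([ray(S[n],a,b,.044)[:2] for a,b in zip(xs,ys)])
    print(n,"red",len(xs),P.mean(0),cv2.minAreaRect((P*1000).astype(np.float32)),np.nanmedian(W[n][q>0],0))
    w=W[n][y0:y1,x0:x1].reshape(-1,3); w=w[(w[:,2]>.006)&(w[:,2]<.05)]
    t=w[w[:,2]<.03]; print(" tongue pts",len(t)); 
    c=np.array(P.mean(0)); dd=np.linalg.norm(t[:,:2]-c,axis=1); k=(dd>.03)&(dd<.12); t=t[k]
    vx,vy,a,b=cv2.fitLine((t[:,:2]*1000).astype(np.float32),cv2.DIST_HUBER,0,.01,.01).ravel(); print(" line ang",np.degrees(np.arctan2(vy,vx)),a,b,"max dist",dd[k].max())
# rod and clip
for n in S:
    w=W[n];im=S[n]["im"]
    y=mask(im,(18,120,60),(32,255,255))
    k=(y>0)&(w[...,2]>.07)&(w[...,2]<.13)
    ys,xs=np.nonzero(k);print(n,"clip",k.sum(),xs.min(),xs.max(),ys.min(),ys.max(),np.nanmedian(w[k],0),np.nanmax(w[k][:,2]))
    top=k&(w[...,2]>.1); 
    if top.sum()>5: print(" cliptop",top.sum(),cv2.minAreaRect((w[top][:,:2]*1000).astype(np.float32)),np.median(w[top],0))
    hs=cv2.cvtColor(im,cv2.COLOR_BGR2HSV); g=(hs[...,1]<60)&(w[...,2]>.093)&(w[...,2]<.103)&(w[...,0]>.3)&(w[...,0]<.75)&(w[...,1]<.3)&(w[...,1]>-.05)
    g&=~np.isnan(w[...,2]);p=w[g]; vx,vy,a,b=cv2.fitLine((p[:,:2]*1000).astype(np.float32),cv2.DIST_HUBER,0,.01,.01).ravel();print(" rod",g.sum(),np.degrees(np.arctan2(vy,vx)),a,b,p[:,2].max()); s=(p[:,:2]*1000-[a,b])@[vx,vy]; print(" ends",[a+vx*s.min(),b+vy*s.min()],[a+vx*s.max(),b+vy*s.max()])
    bl=mask(im,(105,120,30),(130,255,255)); k=(bl>0)&(w[...,2]>.118)&(w[...,2]<.135)
    nn,lab,st,ce=cv2.connectedComponentsWithStats(k.astype(np.uint8))
    for i in range(1,nn):
        if st[i,4]>8: print(" blue",st[i],np.nanmedian(w[lab==i],0))
    # tray
w=W["top"]; k=(w[...,2]>.022)&(w[...,2]<.034)&(w[...,1]<-.05)&(w[...,0]>.38)&(w[...,0]<.56)&(w[...,1]>-.4)
p=w[k][:,:2]*1000; print("tray",k.sum(),cv2.minAreaRect(p.astype(np.float32)))
im=S["top"]["im"][150:340,195:400]; a=cv2.resize(im,None,fx=3,fy=3,interpolation=cv2.INTER_CUBIC)[:600]
b=cv2.resize(S["scene"]["im"][190:300,330:450],None,fx=5,fy=5,interpolation=cv2.INTER_CUBIC); cv2.imwrite("pics/c1.png",b)
E
```

```text
scene table z -0.00027209120565979683
top table z 0.0005934709474327837
top red 129 [ 0.4327 -0.1781] ((432.8377380371094, -178.30247497558594), (21.007905960083008, 27.094982147216797), 23.2747802734375) [ 0.4325 -0.1778  0.045 ]
 tongue pts 142
 line ang -67.45209 407.71664 -119.1137 max dist 0.10326915785453193
scene red 103 [ 0.437  -0.1811] ((437.4046936035156, -180.936767578125), (22.436534881591797, 26.925487518310547), 23.320844650268555) [ 0.4357 -0.1808  0.0433]
 tongue pts 358
 line ang -65.45431 413.28485 -122.76767 max dist 0.1003156835628974
scene clip 229 8 480 57 246 [0.6273 0.0097 0.1   ] 0.12732201570525375
 cliptop 114 ((-208.69219970703125, 548.963134765625), (1312.1060791015625, 1534.5347900390625), 16.75374412536621) [0.6176 0.0109 0.1037]
 rod 313 75.81733 638.624 76.33518 0.10266104642517954
 ends [np.float64(616.3951070728573), np.float64(-11.624521672990028)] [np.float64(666.6878351870373), np.float64(187.38353606654923)]
 blue [377 205   9   7  44] [0.6223 0.0727 0.1233]
 blue [389 211  10   8  51] [0.6511 0.0656 0.1232]
top clip 129 283 294 205 222 [0.6171 0.0142 0.105 ] 0.11005025137851521
 cliptop 122 ((618.4133911132812, 13.65206241607666), (15.380579948425293, 34.03400421142578), 77.15909576416016) [0.6184 0.0142 0.1052]
 rod 608 76.2421 635.869 88.28341 0.1029425553483313
 ends [np.float64(612.3784536787058), np.float64(-7.657374496914883)] [np.float64(660.5964470529304), np.float64(189.27582370911645)]
 blue [257 192   7   8  39] [0.6476 0.0708 0.1263]
 blue [253 207   7   7  39] [0.6181 0.0781 0.1262]
tray 370 ((482.2523193359375, -243.08123779296875), (152.1057586669922, 246.03807067871094), 0.19973969459533691)
```

View pics/c1.png

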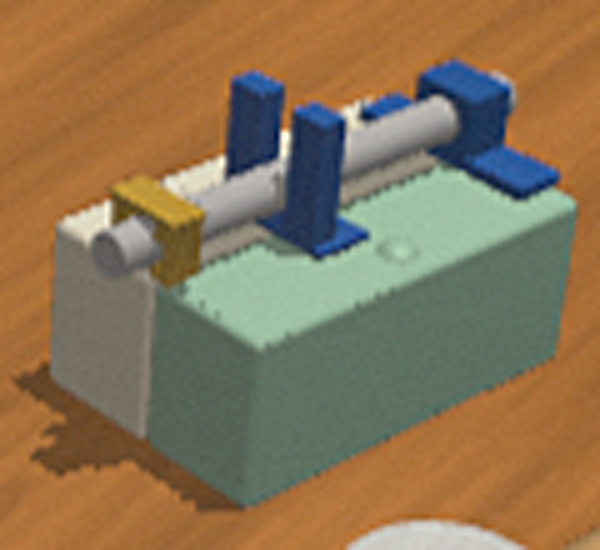

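```bash
cat >> h.py <<'E'
np.set_printoptions(precision=4,suppress=True)
from scipy.spatial.transform import Rotation as Ro
def Rt(yaw,pitch=0):
    c,s=np.cos(np.radians(yaw)),np.sin(np.radians(yaw)); return Ro.from_matrix(np.array([[c,s,0],[s,-c,0],[0,0,-1]]))*Ro.from_euler('y',pitch,degrees=True)
def plan(p,yaw,n,hand,pitch=0,o=None):
    o=o or robot.get_obs(); R=Ro.from_rotvec(o["ee_rot"]); rel=(R.inv()*Rt(yaw,pitch)).as_rotvec()
    d=(np.array(p)-o["position"])/n; rows=[]
    for i in range(n):
        rows.append([round(x,1) for x in np.degrees(rel/n)]+[round(x,4) for x in R.inv().apply(d)]+[hand]); R=R*Ro.from_rotvec(rel/n)
    for i in range(0,n,5): print("[["+",".join(str([float(x) for x in r]) for r in rows[i:i+5])+"]]")
E
python3 - <<'E'
from h import *
plan([.435,-.18,.2],113,10,.06)
s=np.load("/tmp/top.npz");w=cloud(s["d"],s);im=s["im"]
hs=cv2.cvtColor(im,cv2.COLOR_BGR2HSV);k=((hs[...,1]<60)&(hs[...,2]<120)&(w[...,2]>-.01)).astype(np.uint8);k[:190]=0;k[270:]=0;k[:,:345]=0;k[:,480:]=0
k=cv2.morphologyEx(k,cv2.MORPH_OPEN,np.ones((3,3)));c=max(cv2.findContours(k,0,2)[0],key=cv2.contourArea)
b=cv2.boxPoints(cv2.minAreaRect(c));P=np.array([ray(s,*q,.028) for q in b]);print(b,P,P.mean(0))
f=(k>0)&(w[...,2]>.001)&(w[...,2]<.01);print("floor",f.sum(),w[f].mean(0),cv2.minAreaRect((w[f][:,:2]*1000).astype(np.float32)))
E
```

```text
[[[-0.0, -0.0, -8.8, 0.032, -0.0329, 0.0016, 0.06],[-0.0, -0.0, -8.8, 0.0367, -0.0276, 0.0016, 0.06],[-0.0, -0.0, -8.8, 0.0405, -0.0217, 0.0016, 0.06],[-0.0, -0.0, -8.8, 0.0433, -0.0152, 0.0016, 0.06],[-0.0, -0.0, -8.8, 0.0452, -0.0084, 0.0016, 0.06]]]
[[[-0.0, -0.0, -8.8, 0.0459, -0.0013, 0.0016, 0.06],[-0.0, -0.0, -8.8, 0.0456, 0.0057, 0.0016, 0.06],[-0.0, -0.0, -8.8, 0.0442, 0.0127, 0.0016, 0.06],[-0.0, -0.0, -8.8, 0.0417, 0.0193, 0.0016, 0.06],[-0.0, -0.0, -8.8, 0.0382, 0.0255, 0.0016, 0.06]]]
[[351.8833 254.6345]
 [356.066  196.0761]
 [465.8629 203.9188]
 [461.6802 262.4772]] [[ 0.5475 -0.1237  0.028 ]
 [ 0.68   -0.1307  0.028 ]
 [ 0.6691 -0.375   0.028 ]
 [ 0.5372 -0.3634  0.028 ]] [ 0.6085 -0.2482  0.028 ]
floor 5097 [ 0.6125 -0.2504  0.0054] ((609.1845092773438, -246.896484375), (236.44561767578125, 126.64908599853516), 87.36196899414062)
```

Call:
drive_tool(
  steps=[
    [[0,0,-8.8,0.032,-0.0329,0.0016,0.06],[0,0,-8.8,0.0367,-0.0276,0.0016,0.06],[0,0,-8.8,0.0405,-0.0217,0.0016,0.06],[0,0,-8.8,0.0433,-0.0152,0.0016,0.06],[0,0,-8.8,0.0452,-0.0084,0.0016,0.06]],
  ],
)

```text
t: 0.72
position: [0.3589, -0.3954, 0.2083]
ee_rot: [-2.589, -1.779, 0.0]
ft_force: [1.0, 0.1, -0.3]
gripper_width: 0.0606
gripper_force: 0.0
```

Call:
drive_tool(
  steps=[
    [[0,0,-8.8,0.0459,-0.0013,0.0016,0.06],[0,0,-8.8,0.0456,0.0057,0.0016,0.06],[0,0,-8.8,0.0442,0.0127,0.0016,0.06],[0,0,-8.8,0.0417,0.0193,0.0016,0.06],[0,0,-8.8,0.0382,0.0255,0.0016,0.06]],
  ],
)

```text
t: 1.35
position: [0.4365, -0.1793, 0.2004]
ee_rot: [1.735, 2.619, -0.0]
ft_force: [1.3, 0.3, 0.2]
gripper_width: 0.0603
gripper_force: 0.0
```

```bash
python3 - <<'E'
from h import *
o=robot.get_obs();print(o["t"],o["position"],Ro.from_rotvec(o["ee_rot"]).as_matrix(),o["joints"])
im,d,m=grab("wrist");np.savez("/tmp/w1",im=im,d=d,**{k:np.array(v) for k,v in m.items()});print(m);cv2.imwrite("pics/w1.png",im)
E
```

```text
1.35 [ 0.4365 -0.1793  0.2004] [[-0.3901  0.9208 -0.    ]
 [ 0.9208  0.3901 -0.0001]
 [-0.     -0.0001 -1.    ]] [ 0.6361  0.1349 -0.4129  2.0433  0.0653  0.9756  0.5906]
{'K': array([[357.1794,   0.    , 315.3582],
       [  0.    , 357.1794, 233.8407],
       [  0.    ,   0.    ,   1.    ]]), 'eye': array([ 0.4082, -0.1108,  0.3702]), 'rotation': array([2.8324, 0.5784, 0.073 ])}
```

View pics/w1.png

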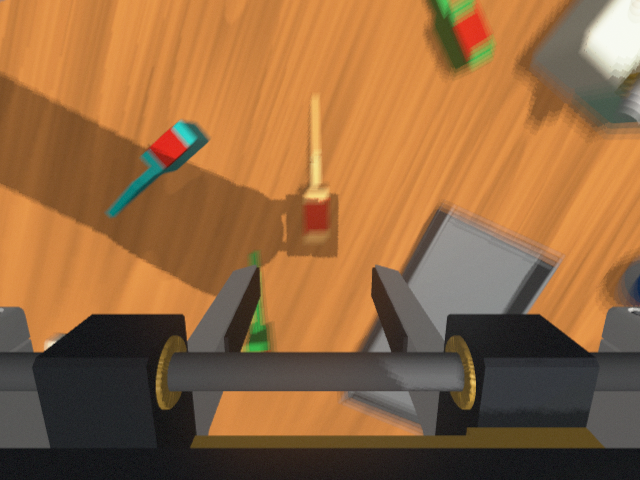

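```bash
python3 - <<'E'
from h import *
s=np.load("/tmp/w1.npz");im=s["im"];w=cloud(s["d"],s)
r=mask(im,(0,180,60),(6,255,255))|mask(im,(174,180,60),(180,255,255));r[:,:285]=0;r[:,345:]=0;r[:180]=0;r[250:]=0
ys,xs=np.nonzero(r);P=np.array([ray(s,a,b,.044)[:2] for a,b in zip(xs,ys)]);rc=cv2.minAreaRect((P*1000).astype(np.float32));print(len(xs),P.mean(0),rc,np.nanmedian(w[r>0],0))
# tongue: row-wise brightest band
k=(w[...,2]>.004)&(w[...,2]<.03);k[:,:300]=0;k[:,335:]=0;k[:90]=0;k[195:]=0
p=w[k];v=cv2.fitLine((p[:,:2]*1000).astype(np.float32),cv2.DIST_HUBER,0,.01,.01).ravel();print(k.sum(),np.degrees(np.arctan2(v[1],v[0])),v)
for T in[(316,96)]: print("tip",ray(s,*T,.002), "ang",np.degrees(np.arctan2(*(ray(s,*T,.002)[:2]-P.mean(0))[::-1])),np.linalg.norm(ray(s,*T,.002)[:2]-P.mean(0)))
E
```

```text
449 [ 0.4351 -0.1734] ((434.88372802734375, -173.69879150390625), (17.798324584960938, 21.878089904785156), 23.08780288696289) [ 0.435 -0.173  0.046]
775 -67.25344 [   0.3867   -0.9222  408.0251 -116.4189]
tip [ 0.392 -0.072  0.002] ang 113.00990572826764 0.11013646429165205
```

```bash
python3 - <<'E'
from h import *
plan([.4345,-.1755,.022],113,5,.06)
E
```

```text
[[[0.0, -0.0, 0.1, -0.0, -0.0009, 0.0357, 0.06],[0.0, -0.0, 0.1, -0.0, -0.0009, 0.0357, 0.06],[0.0, -0.0, 0.1, -0.0, -0.0009, 0.0357, 0.06],[0.0, -0.0, 0.1, -0.0, -0.0009, 0.0357, 0.06],[0.0, -0.0, 0.1, -0.0, -0.0008, 0.0357, 0.06]]]
```

```bash
python3 - <<'E'
from h import *
o=robot.get_obs();print(o["t"],o["position"])
E
```

```text
1.4 [ 0.4383 -0.1738  0.2004]
```

Call:
drive_tool(
  steps=[
    [[0,0,0,0,0,0.01,0.06],[0,0,0,0,0,0.01,0.06],[0,0,0,0,0,0,0.06],[0,0,0,0,0,0,0.06],[0,0,0,0,0,0,0.06]],
  ],
)

```text
t: 2.02
position: [0.4364, -0.181, 0.1807]
ee_rot: [1.742, 2.614, 0.0]
ft_force: [0.3, -0.6, 0.4]
gripper_width: 0.0601
gripper_force: 0.0
```

```bash
python3 - <<'E'
from h import *
o=robot.get_obs();print(o["t"],o["position"])
im,d,m=grab("wrist");s=dict(im=im,d=d,**m);print(robot.get_obs()["position"])
w=cloud(d,m)
r=mask(im,(0,180,60),(6,255,255))|mask(im,(174,180,60),(180,255,255));r[:,:285]=0;r[:,345:]=0;r[:180]=0;r[270:]=0
ys,xs=np.nonzero(r);P=np.array([ray(m,a,b,.044)[:2] for a,b in zip(xs,ys)]);print(xs.min(),xs.max(),ys.min(),ys.max(),len(xs),P.mean(0),cv2.minAreaRect((P*1000).astype(np.float32)),np.nanmedian(w[r>0],0))
k=(w[...,2]>.004)&(w[...,2]<.03);k[:,:295]=0;k[:,340:]=0;k[:70]=0;k[190:]=0
p=w[k];v=cv2.fitLine((p[:,:2]*1000).astype(np.float32),cv2.DIST_HUBER,0,.01,.01).ravel();print(k.sum(),np.degrees(np.arctan2(v[1],v[0])),v)
c=P.mean(0);plan([c[0],c[1],.022],113,5,.06)
E
```

```text
2.025 [ 0.4364 -0.181   0.1807]
[ 0.4364 -0.181   0.1807]
301 326 207 239 782 [ 0.434  -0.1779] ((433.9765930175781, -177.84768676757812), (21.933074951171875, 28.873186111450195), 23.183303833007812) [ 0.4338 -0.1773  0.0461]
813 -67.00847 [   0.3906   -0.9206  407.0058 -114.823 ]
[[[0.0, 0.0, -0.1, 0.0008, -0.0002, 0.0317, 0.06],[0.0, 0.0, -0.1, 0.0008, -0.0002, 0.0317, 0.06],[0.0, 0.0, -0.1, 0.0008, -0.0002, 0.0317, 0.06],[0.0, 0.0, -0.1, 0.0008, -0.0002, 0.0317, 0.06],[0.0, 0.0, -0.1, 0.0008, -0.0002, 0.0317, 0.06]]]
```

Call:
drive_tool(
  steps=[
    [[0,0,-0.2,0.001,-0.0005,0.05,0.06],[0,0,-0.2,0.001,-0.0005,0.045,0.06],[0,0,0,0.001,0,0.035,0.06],[0,0,0,0.001,0,0.02,0.06],[0,0,0,0,0,0.008,0.06]],
  ],
)

```text
t: 2.7
position: [0.4335, -0.1772, 0.0217]
ee_rot: [-1.731, -2.62, 0.0]
ft_force: [0.8, 0.1, -0.0]
gripper_width: 0.0598
gripper_force: 0.0
```

Call:
drive_tool(
  steps=[
    [[0,0,0,0,0,0,0.015],[0,0,0,0,0,0,0.015],[0,0,0,0,0,0,0.015],[0,0,0,0,0,0,0.015],[0,0,0,0,0,0,0.015]],
  ],
)

```text
t: 3.32
position: [0.4341, -0.1776, 0.0229]
ee_rot: [1.732, 2.62, 0.0]
ft_force: [-1.5, 0.6, 7.2]
gripper_width: 0.0219
gripper_force: 30.0
```

Call:
drive_tool(
  steps=[
    [[0,0,0,0,0,-0.01,0.015],[0,0,0,0,0,-0.04,0.015],[0,0,0,0,0,-0.05,0.015],[0,0,0,0,0,-0.03,0.015],[0,0,0,0,0,-0.01,0.015]],
  ],
)

```text
t: 3.95
position: [0.4345, -0.1777, 0.1647]
ee_rot: [1.731, 2.618, 0.001]
ft_force: [-0.7, 0.4, -1.9]
gripper_width: 0.0218
gripper_force: 30.0
```

```bash
python3 - <<'E'
from h import *
o=robot.get_obs();print(o["position"],o["ft_force"],o["gripper_width"])
plan([.579,-.1526,.16],76.3,5,.015)
E
```

```text
[ 0.4345 -0.1777  0.1647] [-0.6748  0.4353 -1.8573] 0.021753432188991374
[[[0.0, 0.0, 7.4, -0.0067, 0.0286, 0.001, 0.015],[0.0, 0.0, 7.4, -0.003, 0.0292, 0.001, 0.015],[0.0, 0.0, 7.4, 0.0008, 0.0293, 0.001, 0.015],[0.0, 0.0, 7.4, 0.0045, 0.029, 0.001, 0.015],[0.0, 0.0, 7.4, 0.0082, 0.0282, 0.0009, 0.015]]]
```

Call:
drive_tool(
  steps=[
    [[0,0,7.4,-0.0067,0.0286,0.001,0.015],[0,0,7.4,-0.003,0.0292,0.001,0.015],[0,0,7.4,0.0008,0.0293,0.001,0.015],[0,0,7.4,0.0045,0.029,0.001,0.015],[0,0,7.1,0.0082,0.0282,0.001,0.015]],
  ],
)

```text
t: 4.58
position: [0.5788, -0.1521, 0.1564]
ee_rot: [-2.472, -1.937, 0.002]
ft_force: [1.1, 0.1, -0.9]
gripper_width: 0.0218
gripper_force: 30.0
```

Call:
drive_tool(
  steps=[
    [[0,0,0,0,0,0,0.015],[0,0,0,0,0,0,0.015],[0,0,0,0,0,0,0.015],[0,0,0,0,0,0,0.015],[0,0,0,0,0,0,0.015]],
  ],
)

```text
t: 5.2
position: [0.5782, -0.1527, 0.1577]
ee_rot: [2.469, 1.942, 0.0]
ft_force: [0.7, -0.8, 0.1]
gripper_width: 0.0218
gripper_force: 30.0
```

```bash
cat >> h.py <<'E'
def snap(n,f):
    o=robot.get_obs();im,d,m=grab(n);np.savez(f"/tmp/{f}",im=im,d=d,pos=o["position"],ee=o["ee_rot"],**{k:np.array(v) for k,v in m.items()});cv2.imwrite(f"pics/{f}.png",im);print(f,o["t"],o["position"],np.degrees((Rt(76.3).inv()*Ro.from_rotvec(o["ee_rot"])).as_rotvec()),o["ft_force"])
E
python3 -c "
from h import *
snap('wrist','w3');snap('scene','s3')"
```

```text
w3 5.2 [ 0.5782 -0.1527  0.1577] [-0.0102 -0.0028 -0.0714] [ 0.7378 -0.7551  0.0847]
s3 5.25 [ 0.5783 -0.1526  0.1577] [-0.0126 -0.0018 -0.0758] [ 0.141  -0.5635 -0.1087]
```

View pics/w3.png

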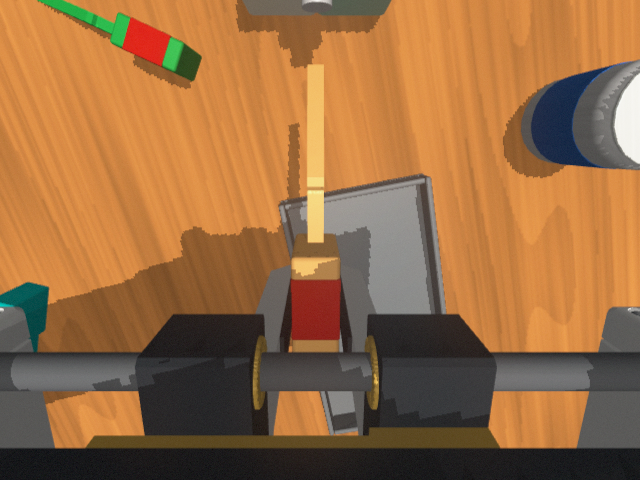

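Call:
drive_tool(
  steps=[
    [[0,0,0,0.01,0,0,0.015],[0,0,0,0.015,0,0,0.015],[0,0,0,0.01,0,0,0.015],[0,0,0,0,0,0,0.015],[0,0,0,0,0,0,0.015]],
  ],
)

```text
t: 5.92
position: [0.5867, -0.1186, 0.1574]
ee_rot: [2.469, 1.942, -0.0]
ft_force: [-0.5, -0.7, -1.4]
gripper_width: 0.0221
gripper_force: 30.0
```

```bash
python3 -c "
from h import *
snap('wrist','w4')
s=np.load('/tmp/w4.npz');print({k:s[k] for k in('eye','rotation')})
im=s['im'][0:160,216:416];cv2.imwrite('pics/w4c.png',cv2.resize(im,None,fx=3.7,fy=3.7,interpolation=2))"
```

```text
w4 5.925 [ 0.5867 -0.1186  0.1574] [ 0.0053 -0.0095 -0.0793] [-0.4544 -0.6751 -1.3994]
{'eye': array([ 0.6039, -0.0464,  0.3273]), 'rotation': array([ 2.8677, -0.3396, -0.0439])}
```

View pics/w4c.png

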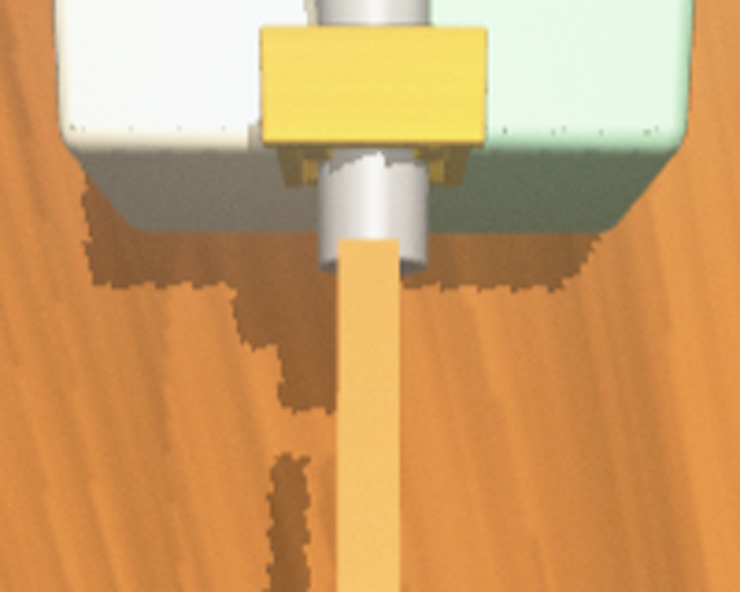

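```bash
cat > lat.py <<'E'
from h import *
def run(f,rowsR,rowsT,zu):
    s=np.load(f"/tmp/{f}.npz");R=Ro.from_rotvec(s["ee"]);im=s["im"].astype(int);p0=s["pos"]
    hs=cv2.cvtColor(s["im"],cv2.COLOR_BGR2HSV)
    L=lambda u,v,z:R.inv().apply(ray(s,u,v,z)-p0)
    for v in rowsR:
        k=np.nonzero((hs[v,290:345,1]<45))[0]+290; print("rod",v,k.min(),k.max(),L((k.min()+k.max())/2,v,.093)[:2]*1000)
    for v in rowsT:
        k=np.nonzero((hs[v,295:340,2]>190))[0]+295; print("tong",v,k.min(),k.max(),L((k.min()+k.max())/2,v,zu)[:2]*1000)
    y=((hs[...,0]>18)&(hs[...,0]<32)&(hs[...,1]>120)&(hs[...,2]>170)).astype(np.uint8);y[120:]=0
    c=max(cv2.findContours(y,0,2)[0],key=cv2.contourArea);r=cv2.minAreaRect(c);print("clip",r,L(*r[0],.105)*1000)
    for q in cv2.boxPoints(r): print(L(*q,.105)[:2]*1000)
    w=cloud(s["d"],s)-p0;W=R.inv().apply(w.reshape(-1,3)).reshape(w.shape);b=(hs[...,0]>105)&(hs[...,0]<130)&(hs[...,1]>120)&(W[...,2]<p0[2]-.115)
    b[:,:250]=0;b[:,390:]=0;print("yoke",b.sum(),np.nanmin(W[b],0) if b.any() else "")
if __name__=="__main__": run("w4",[42,46,50,54,58,62,66],[75,100,130,150,170],.145)
E
python3 lat.py
```

```text
rod 42 306 326 [131.0158  -0.004 ]
rod 46 302 330 [128.8547   0.0013]
rod 50 302 331 [126.6831   0.3053]
rod 54 302 331 [124.4996   0.3114]
rod 58 302 337 [122.3084   2.1196]
rod 62 302 331 [120.0987   0.3237]
rod 66 302 330 [117.8805   0.028 ]
tong 75 307 323 [104.2785  -0.4954]
tong 100 307 339 [93.1644  3.3671]
tong 130 299 339 [79.3161  1.5086]
tong 150 299 339 [69.7688  1.5522]
tong 170 299 339 [59.9548  1.5969]
clip ((316.5, 22.5), (31.0, 59.0), 90.0) [137.9554   0.2382  52.421 ]
[145.5796 -16.0582]
[145.642   16.4914]
[130.1803  16.857 ]
[130.1162 -16.3375]
yoke 0
```

Call:
drive_tool(
  steps=[
    [[0,0,0,0.005,0.0008,0.005,0.015],[0,0,0,0.006,0,0.01,0.015],[0,0,0,0,0,0.012,0.015],[0,0,0,0,0,0.004,0.015],[0,0,0,0,0,0,0.015]],
  ],
)

```text
t: 6.6
position: [0.5898, -0.108, 0.126]
ee_rot: [-2.469, -1.942, 0.001]
ft_force: [-0.1, -0.4, -0.3]
gripper_width: 0.0218
gripper_force: 30.0
```

Call:
drive_tool(
  steps=[
    [[0,0,0,0,0,0,0.015],[0,0,0,0,0,0,0.015],[0,0,0,0,0,0,0.015],[0,0,0,0,0,0,0.015],[0,0,0,0,0,0,0.015]],
  ],
)

```text
t: 7.22
position: [0.5901, -0.1079, 0.1266]
ee_rot: [2.469, 1.942, 0.0]
ft_force: [-0.2, -0.1, -1.0]
gripper_width: 0.0217
gripper_force: 30.0
```

```bash
python3 -c "
from h import *
snap('wrist','w5');snap('scene','s5')
s=np.load('/tmp/w5.npz');a=cv2.resize(s['im'][0:140,256:376],None,fx=3,fy=3,interpolation=2)
t=np.load('/tmp/s5.npz');b=cv2.resize(t['im'][190:290,330:440],None,fx=4,fy=4,interpolation=2);c=np.zeros((420,800,3),np.uint8);c[:,:360]=a;c[:400,360:800]=b;cv2.imwrite('pics/w5c.png',c)"
```

```text
w5 7.225 [ 0.5901 -0.1079  0.1266] [-0.0026  0.0031 -0.0801] [-0.1524 -0.1423 -0.997 ]
s5 7.275 [ 0.5901 -0.1079  0.1265] [ 0.0003  0.0041 -0.0826] [ 0.6175 -0.3933 -0.7439]
```

View pics/w5c.png

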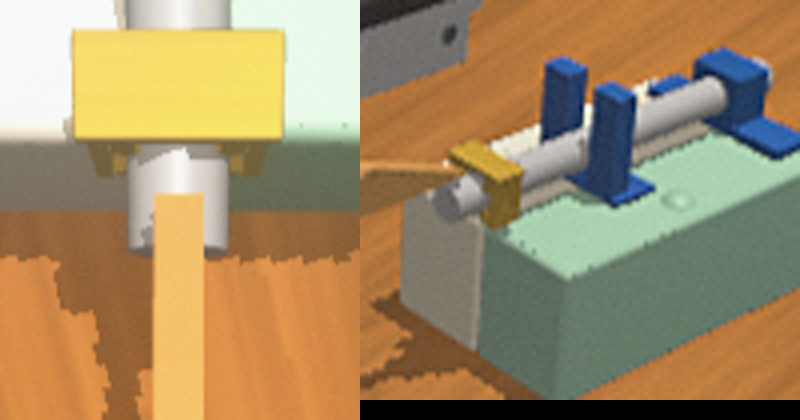

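Call:
drive_tool(
  steps=[
    [[0,0,0,0,0,0.0015,0.015],[0,0,0,0,0,0.0015,0.015],[0,0,0,0,0,0.0005,0.015],[0,0,0,0,0,0,0.015],[0,0,0,0,0,0,0.015]],
  ],
)

```text
t: 7.95
position: [0.5901, -0.1079, 0.123]
ee_rot: [-2.469, -1.942, -0.0]
ft_force: [-0.3, -0.3, -1.0]
gripper_width: 0.022
gripper_force: 30.0
```

Call:
drive_tool(
  steps=[
    [[0,0,0,0,0,0.0003,0.015],[0,0,0,0,0,0.0003,0.015],[0,0,0,0,0,0,0.015],[0,0,0,0,0,0,0.015],[0,0,0,0,0,0,0.015]],
  ],
)

```text
t: 8.57
position: [0.5901, -0.1079, 0.1224]
ee_rot: [-2.469, -1.942, -0.0]
ft_force: [-0.4, -0.1, -0.7]
gripper_width: 0.0217
gripper_force: 30.0
```

Call:
drive_tool(
  steps=[
    [[0,0,0,0,0,0.0003,0.015],[0,0,0,0,0,0.0002,0.015],[0,0,0,0,0,0,0.015],[0,0,0,0,0,0,0.015],[0,0,0,0,0,0,0.015]],
  ],
)

```text
t: 9.2
position: [0.5901, -0.1079, 0.1219]
ee_rot: [2.469, 1.942, 0.0]
ft_force: [0.4, -0.3, -0.4]
gripper_width: 0.0218
gripper_force: 30.0
```

Call:
drive_tool(
  steps=[
    [[0,0,0,0,0,0.0003,0.015],[0,0,0,0,0,0,0.015],[0,0,0,0,0,0,0.015],[0,0,0,0,0,0,0.015],[0,0,0,0,0,0,0.015]],
  ],
)

```text
t: 9.82
position: [0.5901, -0.1079, 0.1216]
ee_rot: [2.469, 1.942, 0.0]
ft_force: [0.1, -1.1, 1.1]
gripper_width: 0.0216
gripper_force: 30.0
```

```bash
python3 -c "
from h import *
o=robot.get_obs();print(o['wrist_torque'],o['ft_force'])"
```

```text
[ 0.0524 -0.0661  0.0385] [ 0.1292 -1.0687  1.0578]
```

Call:
drive_tool(
  steps=[
    [[0,0,0,0,0,0.0003,0.015],[0,0,0,0,0,0,0.015],[0,0,0,0,0,0,0.015],[0,0,0,0,0,0,0.015],[0,0,0,0,0,0,0.015]],
  ],
)

```text
t: 10.45
position: [0.5901, -0.108, 0.1213]
ee_rot: [2.469, 1.942, 0.0]
ft_force: [0.8, -2.0, 3.3]
gripper_width: 0.0214
gripper_force: 30.0
```

```bash
python3 -c "
from h import *
o=robot.get_obs();print(o['wrist_torque'],o['ft_force'])"
```

```text
[ 0.0185 -0.0107  0.0112] [ 0.7644 -2.0312  3.2807]
```

Call:
drive_tool(
  steps=[
    [[0,0,0,0.001,0,-0.0001,0.015],[0,0,0,0.002,0,0,0.015],[0,0,0,0.002,0,0,0.015],[0,0,0,0.002,0,0,0.015],[0,0,0,0.001,0,0,0.015]],
  ],
)

```text
t: 11.08
position: [0.592, -0.0999, 0.1214]
ee_rot: [2.469, 1.943, 0.0]
ft_force: [-0.9, -1.9, 4.8]
gripper_width: 0.0217
gripper_force: 30.0
```

Call:
drive_tool(
  steps=[
    [[0,0,0,0.001,0,0,0.015],[0,0,0,0.001,0,0,0.015],[0,0,0,0.001,0,0,0.015],[0,0,0,0.001,0,0,0.015],[0,0,0,0.001,0,0,0.015]],
  ],
)

```text
t: 11.7
position: [0.5931, -0.0957, 0.1215]
ee_rot: [2.469, 1.942, -0.0]
ft_force: [-1.3, -3.5, 5.3]
gripper_width: 0.022
gripper_force: 30.0
```

```bash
python3 -c "
from h import *
snap('wrist','w6');snap('scene','s6')
s=np.load('/tmp/w6.npz');a=cv2.resize(s['im'][0:140,256:376],None,fx=3,fy=3,interpolation=2)
t=np.load('/tmp/s6.npz');b=cv2.resize(t['im'][190:290,330:440],None,fx=4,fy=4,interpolation=2);c=np.zeros((420,800,3),np.uint8);c[:,:360]=a;c[:400,360:800]=b;cv2.imwrite('pics/w6c.png',c)"
```

```text
w6 11.7 [ 0.5931 -0.0957  0.1215] [-0.004  -0.0239 -0.0597] [-1.3343 -3.4767  5.3011]
s6 11.75 [ 0.5931 -0.0956  0.1215] [-0.006  -0.0209 -0.0651] [-0.6602 -3.4901  5.2118]
```

View pics/w6c.png

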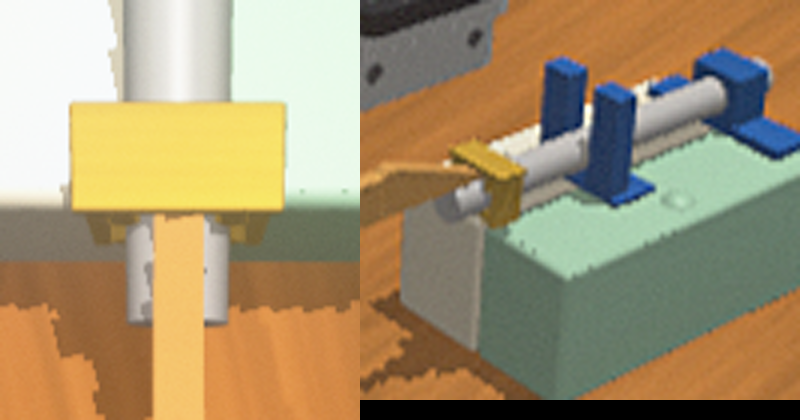

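Call:
drive_tool(
  steps=[
    [[0,0,0,0.001,0,-0.0001,0.015],[0,0,0,0.001,0,-0.0001,0.015],[0,0,0,0.001,0,0,0.015],[0,0,0,0.001,0,0,0.015],[0,0,0,0.001,0,0,0.015]],
  ],
)

```text
t: 12.42
position: [0.5943, -0.0907, 0.1216]
ee_rot: [2.469, 1.942, -0.0]
ft_force: [-0.7, -6.0, 5.1]
gripper_width: 0.0216
gripper_force: 30.0
```

Call:
drive_tool(
  steps=[
    [[0,0,0,0.0015,0,0,0.015],[0,0,0,0.0015,0,0,0.015],[0,0,0,0.0015,0,0,0.015],[0,0,0,0.0015,0,0,0.015],[0,0,0,0.0015,0,0,0.015]],
  ],
)

```text
t: 13.05
position: [0.5959, -0.0838, 0.1216]
ee_rot: [2.469, 1.942, -0.001]
ft_force: [-1.6, -7.4, 5.0]
gripper_width: 0.0221
gripper_force: 30.0
```

```bash
python3 -c "
from h import *
snap('wrist','w7');snap('scene','s7')
s=np.load('/tmp/w7.npz');a=cv2.resize(s['im'][0:140,256:376],None,fx=3,fy=3,interpolation=2)
t=np.load('/tmp/s7.npz');b=cv2.resize(t['im'][190:290,330:440],None,fx=4,fy=4,interpolation=2);c=np.zeros((420,800,3),np.uint8);c[:,:360]=a;c[:400,360:800]=b;cv2.imwrite('pics/w7c.png',c)"
```

```text
w7 13.05 [ 0.5959 -0.0838  0.1216] [ 0.0046 -0.0414 -0.0521] [-1.6061 -7.4014  5.0034]
s7 13.1 [ 0.596  -0.0835  0.1216] [ 0.0009 -0.0338 -0.0619] [-1.3649 -6.0275  5.3995]
```

View pics/w7c.png

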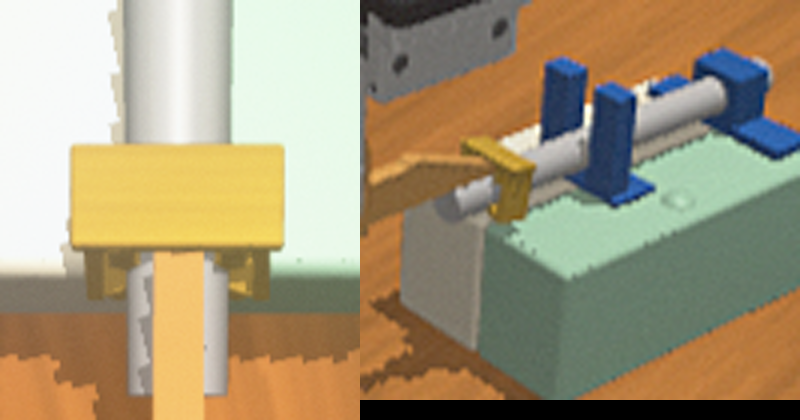

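Call:
drive_tool(
  steps=[
    [[0,0,0,0.002,0,0,0.015],[0,0,0,0.002,0,0,0.015],[0,0,0,0.002,0,0,0.015],[0,0,0,0.002,0,0,0.015],[0,0,0,0.002,0,0,0.015]],
  ],
)

```text
t: 13.78
position: [0.5983, -0.0743, 0.1217]
ee_rot: [2.469, 1.941, -0.001]
ft_force: [-1.5, -8.7, 6.0]
gripper_width: 0.0214
gripper_force: 30.0
```

```bash
cat > clip.py <<'E'
from h import *
import sys
f=sys.argv[1]; snap("wrist",f); s=np.load(f"/tmp/{f}.npz");R=Ro.from_rotvec(s["ee"])
hs=cv2.cvtColor(s["im"],cv2.COLOR_BGR2HSV);w=cloud(s["d"],s);T=R.inv().apply((w-s["pos"]).reshape(-1,3)).reshape(w.shape)
y=((hs[...,0]>=20)&(hs[...,0]<32)&(hs[...,1]>120)&(hs[...,2]>120)&(w[...,2]>.1)&(w[...,2]<.14)&(abs(T[...,1])<.025)&(abs(abs(T[...,1])-.011)<.006)&(T[...,0]>.028)&(T[...,0]<.2))
p=T[y];z=w[y][:,2]
c=R.apply([0.,0,0])
print("clip n",len(p),"tool x range",np.percentile(p[:,0],[3,50,97])*1000,"y",p[:,1].min()*1000,p[:,1].max()*1000,"z top",np.percentile(z,[10,50,90])*1000)
for lo,hi in((-.025,0),(0,.025)):
    q=(p[:,1]>lo)&(p[:,1]<hi);print(" side",lo,np.median(p[q,0])*1000,np.median(z[q])*1000)
a=np.polyfit(p[:,0],z,1);print(" pitch deg",np.degrees(np.arctan(a[0])))
E
python3 clip.py w8
```

```text
w8 13.775 [ 0.5983 -0.0743  0.1217] [-0.0019 -0.0558 -0.0415] [-1.5048 -8.6786  5.97  ]
clip n 1708 tool x range [ 96.0721 104.4707 112.3555] y -16.998853195788826 15.748899346680403 z top [105.5864 108.1344 110.2364]
 side -0.025 104.84105650814621 108.15977645972895
 side 0 104.3243850006077 108.10325288099835
 pitch deg -6.4974252209216825
```

Call:
drive_tool(
  steps=[
    [[0,0,0,0.002,0,0,0.015],[0,0,0,0.002,0,0,0.015],[0,0,0,0.002,0,0,0.015],[0,0,0,0.002,0,0,0.015],[0,0,0,0.002,0,0,0.015]],
  ],
)

```text
t: 14.45
position: [0.6007, -0.0646, 0.1217]
ee_rot: [2.469, 1.941, -0.001]
ft_force: [-2.4, -8.6, 7.3]
gripper_width: 0.0217
gripper_force: 30.0
```

```bash
python3 clip.py w9
```

```text
w9 14.45 [ 0.6007 -0.0646  0.1217] [-0.0091 -0.0577 -0.039 ] [-2.3526 -8.6457  7.337 ]
clip n 1705 tool x range [ 92.286  101.0563 108.7997] y -16.996868147486634 15.746604433012914 z top [106.4633 109.2055 111.4601]
 side -0.025 101.4813618292002 109.3281475084985
 side 0 100.58966698468114 109.09459747994698
 pitch deg -5.75840104438073
```

Call:
drive_tool(
  steps=[
    [[0,0,0,0.001,0,-0.0002,0.015],[0,0,0,0.001,0,-0.0002,0.015],[0,0,0,0.0015,0,-0.0001,0.015],[0,0,0,0.0015,0,0,0.015],[0,0,0,0.002,0,0,0.015]],
  ],
)

```text
t: 15.12
position: [0.6021, -0.0576, 0.1219]
ee_rot: [2.47, 1.942, -0.002]
ft_force: [-1.1, -5.4, 4.2]
gripper_width: 0.0217
gripper_force: 30.0
```

Call:
drive_tool(
  steps=[
    [[0,0,0,0.002,0,0,0.015],[0,0,0,0.002,0,0,0.015],[0,0,0,0.002,0,0,0.015],[0,0,0,0.002,0,0,0.015],[0,0,0,0.002,0,0,0.015]],
  ],
)

```text
t: 15.75
position: [0.6045, -0.0476, 0.1219]
ee_rot: [-2.469, -1.942, 0.001]
ft_force: [-1.5, -5.9, 3.5]
gripper_width: 0.0219
gripper_force: 30.0
```

```bash
python3 clip.py w10
```

```text
w10 15.75 [ 0.6045 -0.0476  0.1219] [ 0.0324 -0.0397 -0.0686] [-1.5257 -5.9143  3.5015]
clip n 1820 tool x range [80.7872 90.0051 98.0351] y -16.999373800290172 16.570765137684536 z top [110.4605 113.4728 115.84  ]
 side -0.025 90.38014750025266 113.56508045265738
 side 0 89.6003883638859 113.34790124889554
 pitch deg -1.934057527868612
```

Call:
drive_tool(
  steps=[
    [[0,0,0,0.002,0,0,0.015],[0,0,0,0.002,0,0,0.015],[0,0,0,0.002,0,0,0.015],[0,0,0,0.002,0,0,0.015],[0,0,0,0.002,0,0,0.015]],
  ],
)

```text
t: 16.42
position: [0.6071, -0.0368, 0.1219]
ee_rot: [-2.468, -1.943, -0.0]
ft_force: [-0.0, -0.2, 0.1]
gripper_width: 0.0217
gripper_force: 30.0
```

Call:
drive_tool(
  steps=[
    [[0,0,0,0.002,0,0,0.015],[0,0,0,0.002,0,0,0.015],[0,0,0,0.002,0,0,0.015],[0,0,0,0.002,0,0,0.015],[0,0,0,0.002,0,0,0.015]],
  ],
)

```text
t: 17.05
position: [0.6095, -0.0276, 0.1221]
ee_rot: [-2.469, -1.942, -0.0]
ft_force: [0.7, -0.2, -1.3]
gripper_width: 0.0217
gripper_force: 30.0
```

```bash
python3 clip.py w11
```

```text
w11 17.05 [ 0.6095 -0.0276  0.1221] [ 0.0014  0.0047 -0.0764] [ 0.7066 -0.238  -1.25  ]
clip n 2613 tool x range [64.0016 80.2497 91.7312] y -16.829871794094956 16.51968510535196 z top [107.4112 118.1321 123.9884]
 side -0.025 80.28063761615876 118.25844899385599
 side 0 79.88694970735305 117.94323259869788
 pitch deg 23.649181591326506
```

```bash
python3 -c "
from h import *
snap('scene','s11')
s=np.load('/tmp/w11.npz');a=cv2.resize(s['im'][0:200,256:376],None,fx=3,fy=3,interpolation=2)
t=np.load('/tmp/s11.npz');b=cv2.resize(t['im'][190:290,330:440],None,fx=4,fy=4,interpolation=2);c=np.zeros((600,800,3),np.uint8);c[:,:360]=a;c[:400,360:800]=b;cv2.imwrite('pics/w11c.png',c)"
```

```text
s11 17.1 [ 0.6096 -0.0273  0.1221] [ 0.0008  0.0139 -0.0922] [-0.1832  0.0345 -1.5501]
```

View pics/w11c.png

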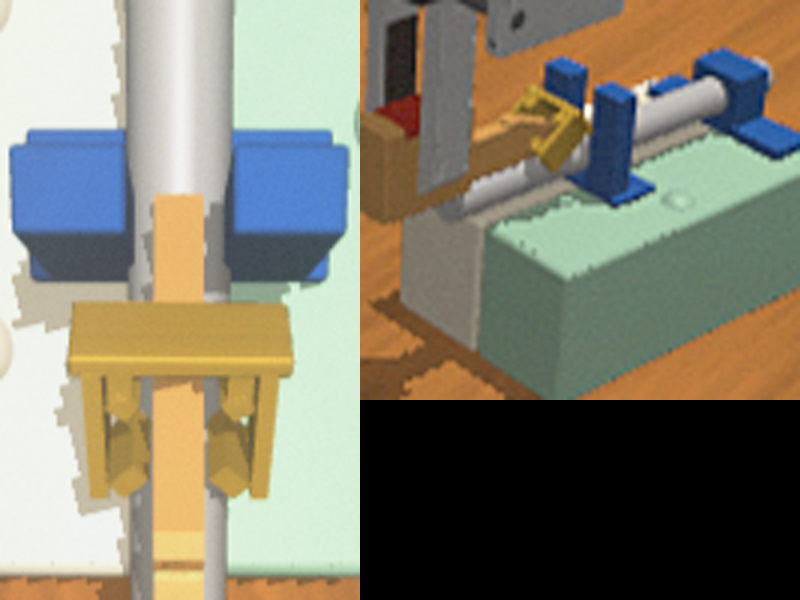

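Call:
drive_tool(
  steps=[
    [[0,0,0,0.001,0,0,0.015],[0,0,0,0.001,0,0,0.015],[0,0,0,0.001,0,0,0.015],[0,0,0,0.001,0,0,0.015],[0,0,0,0.001,0,0,0.015]],
  ],
)

```text
t: 17.77
position: [0.6107, -0.0228, 0.1221]
ee_rot: [-2.469, -1.942, -0.0]
ft_force: [-0.2, 0.5, -0.3]
gripper_width: 0.0218
gripper_force: 30.0
```

```bash
python3 clip.py w12; python3 - <<'E'
from h import *
for f in("w11","w12"):
    s=np.load(f"/tmp/{f}.npz");R=Ro.from_rotvec(s["ee"]);w=cloud(s["d"],s);T=R.inv().apply((w-s["pos"]).reshape(-1,3)).reshape(w.shape)
    hs=cv2.cvtColor(s["im"],cv2.COLOR_BGR2HSV)
    b=(hs[...,0]>105)&(hs[...,0]<130)&(hs[...,1]>120)&(w[...,2]>.115);b[:,:240]=0;b[:,400:]=0
    print("yoke top",b.sum(),np.nanpercentile(T[b],[3,97],axis=0)*1000)
    y=(hs[...,0]>=20)&(hs[...,0]<32)&(hs[...,1]>120)&(hs[...,2]>120)&(abs(abs(T[...,1])-.013)<.003)&(T[...,0]>.03)&(T[...,0]<.2)&(w[...,2]>.08)
    x=T[y][:,0]*1000
    for a in range(40,120,4):
        k=(x>=a)&(x<a+4)
        if k.sum()>5: print(a,k.sum(),np.percentile(w[y][k,2],[10,50,95])*1000)
E
```

```text
w12 17.775 [ 0.6107 -0.0228  0.1221] [-0.0019  0.0037 -0.0813] [-0.1597  0.5131 -0.323 ]
clip n 2581 tool x range [64.4181 80.6689 91.88  ] y -16.787253659583232 16.646787861630788 z top [107.929  118.2001 123.9672]
 side -0.025 80.67138825770955 118.3183634354283
 side 0 80.49050133996408 118.03696029529054
 pitch deg 22.981463137430463
yoke top 2183 [[100.9436 -22.9191  -6.6958]
 [111.6863  22.1474  -4.1318]]
60 51 [108.3665 109.6774 110.7299]
64 154 [108.6003 111.0291 113.3365]
68 161 [103.5829 113.8544 116.3344]
72 145 [101.426  117.4811 119.611 ]
76 178 [118.7951 120.5738 122.6077]
80 221 [122.2597 123.864  125.2971]
84 233 [119.8945 122.0655 124.4764]
88 208 [114.291  116.638  119.3411]
92 16 [113.0483 113.5438 114.687 ]
yoke top 2123 [[ 95.9538 -22.9321  -6.6371]
 [106.6355  22.1135  -4.1547]]
60 43 [108.8158 109.4905 110.904 ]
64 149 [108.945  111.3017 113.4177]
68 150 [103.8544 113.7415 116.0085]
72 136 [101.6246 117.0975 119.1983]
76 178 [118.516  120.2635 122.1963]
80 221 [121.9371 123.6375 125.1192]
84 226 [120.1217 122.4187 125.1115]
88 209 [114.7374 116.9532 119.7287]
92 37 [112.7969 113.97   115.2676]
```

Call:
drive_tool(
  steps=[
    [[0,0,0,0.001,0,0,0.015],[0,0,0,0.001,0,0,0.015],[0,0,0,0.001,0,0,0.015],[0,0,0,0.001,0,0,0.015],[0,0,0,0.001,0,0,0.015]],
  ],
)

```text
t: 18.45
position: [0.6119, -0.0179, 0.1221]
ee_rot: [-2.469, -1.942, -0.0]
ft_force: [-0.5, -0.6, -1.8]
gripper_width: 0.0218
gripper_force: 30.0
```

Call:
drive_tool(
  steps=[
    [[0,0,0,0.001,0,0,0.015],[0,0,0,0.001,0,0,0.015],[0,0,0,0.001,0,0,0.015],[0,0,0,0.001,0,0,0.015],[0,0,0,0.001,0,0,0.015]],
  ],
)

```text
t: 19.08
position: [0.6131, -0.0131, 0.1221]
ee_rot: [2.469, 1.942, 0.0]
ft_force: [0.5, -0.0, -1.5]
gripper_width: 0.022
gripper_force: 30.0
```

```bash
cat >> clip.py <<'E'
b=(hs[...,0]>105)&(hs[...,0]<130)&(hs[...,1]>120)&(w[...,2]>.115);b[:,:240]=0;b[:,400:]=0
print("yoke",np.nanpercentile(T[b][:,0],[3,97])*1000)
y=(hs[...,0]>=20)&(hs[...,0]<32)&(hs[...,1]>120)&(hs[...,2]>120)&(abs(abs(T[...,1])-.013)<.003)&(T[...,0]>.028)&(T[...,0]<.2)&(w[...,2]>.08)
x=T[y][:,0]*1000
print(" ".join(f"{a}:{np.percentile(w[y][k,2],80)*1000:.0f}" for a in range(28,120,3) for k in[(x>=a)&(x<a+3)] if k.sum()>5))
E
python3 clip.py w13
```

```text
w13 19.075 [ 0.6131 -0.0131  0.1221] [-0.0039  0.0034 -0.0756] [ 0.4727 -0.0314 -1.4966]
clip n 2575 tool x range [57.4071 72.8559 83.638 ] y -16.860076177470667 16.54815773687351 z top [107.2835 120.0661 125.2739]
 side -0.025 73.2400970808626 120.19404751036396
 side 0 72.84780942777776 119.817994424023
 pitch deg 28.009867050917812
yoke [85.9856 96.8388]
28:231 31:229 55:109 58:111 61:115 64:118 67:122 70:125 73:126 76:123 79:121 82:118
```

Call:
drive_tool(
  steps=[
    [[0,0,0,0.0015,0,0,0.015],[0,0,0,0.0015,0,0,0.015],[0,0,0,0.0015,0,0,0.015],[0,0,0,0.0015,0,0,0.015],[0,0,0,0.0015,0,0,0.015]],
  ],
)

```text
t: 19.75
position: [0.6148, -0.0058, 0.1221]
ee_rot: [-2.469, -1.942, -0.0]
ft_force: [-1.0, 0.1, -1.8]
gripper_width: 0.0217
gripper_force: 30.0
```

```bash
python3 clip.py w14
```

```text
w14 19.75 [ 0.6148 -0.0058  0.1221] [ 0.0017  0.002  -0.0833] [-1.0343  0.0852 -1.7773]
clip n 2011 tool x range [51.8561 64.7124 72.7994] y -16.820256151652924 16.869149671556293 z top [107.1578 122.9512 125.4929]
 side -0.025 64.64135360071663 123.21435119096044
 side 0 64.77526791683852 122.70856246163764
 pitch deg 27.589858813017337
yoke [78.4458 89.1649]
28:231 31:229 49:106 52:111 55:125 58:126 61:125 64:124 67:123 70:122 73:121
```

Call:
drive_tool(
  steps=[
    [[0,0,0,0.0015,0,0,0.015],[0,0,0,0.0015,0,0,0.015],[0,0,0,0.0015,0,0,0.015],[0,0,0,0.0015,0,0,0.015],[0,0,0,0.0015,0,0,0.015]],
  ],
)

```text
t: 20.42
position: [0.6166, 0.0015, 0.1221]
ee_rot: [-2.469, -1.942, 0.0]
ft_force: [0.8, 0.0, -1.7]
gripper_width: 0.0221
gripper_force: 30.0
```

```bash
python3 clip.py w15
```

```text
w15 20.425 [0.6166 0.0015 0.1221] [ 0.0031  0.0013 -0.0787] [ 0.7671  0.0314 -1.6843]
clip n 1954 tool x range [48.5056 61.1963 69.1942] y -16.788392327849433 16.337824832472705 z top [118.0819 124.334  126.782 ]
 side -0.025 61.554730812177056 124.38530092358948
 side 0 61.127109745670104 124.29684264857727
 pitch deg 24.813864790429836
yoke [71.1031 81.8096]
28:231 31:230 46:106 49:115 52:126 55:127 58:126 61:125 64:124 67:123
```

Call:
drive_tool(
  steps=[
    [[0,0,0,0.001,0,0,0.015],[0,0,0,0.001,0,0,0.015],[0,0,0,0.001,0,0,0.015],[0,0,0,0.001,0,0,0.015],[0,0,0,0.001,0,0,0.015]],
  ],
)

```text
t: 21.1
position: [0.6178, 0.0064, 0.1221]
ee_rot: [-2.469, -1.942, -0.0]
ft_force: [-0.0, -0.8, -1.4]
gripper_width: 0.022
gripper_force: 30.0
```

Call:
drive_tool(
  steps=[
    [[0,0,0,0.001,0,0,0.015],[0,0,0,0.001,0,0,0.015],[0,0,0,0.001,0,0,0.015],[0,0,0,0.001,0,0,0.015],[0,0,0,0.001,0,0,0.015]],
  ],
)

```text
t: 21.72
position: [0.6189, 0.0112, 0.1221]
ee_rot: [-2.469, -1.942, 0.0]
ft_force: [0.4, -0.4, -2.0]
gripper_width: 0.0216
gripper_force: 30.0
```

```bash
python3 clip.py w16
```

```text
w16 21.725 [0.6189 0.0112 0.1221] [ 0.0028  0.0021 -0.0787] [ 0.3853 -0.4033 -1.9793]
clip n 1716 tool x range [45.131  52.5439 59.8829] y -16.887818782089045 16.697923018103445 z top [125.4061 126.2233 127.0288]
 side -0.025 52.528373059527055 126.22331716528291
 side 0 52.579552310100766 126.22087667598947
 pitch deg -4.5304692684792816
yoke [60.9948 71.5768]
28:231 31:230 43:127 46:127 49:127 52:127 55:127 58:127
```

Call:
drive_tool(
  steps=[
    [[0,0,0,0.001,0,0,0.015],[0,0,0,0.001,0,0,0.015],[0,0,0,0.001,0,0,0.015],[0,0,0,0.001,0,0,0.015],[0,0,0,0.001,0,0,0.015]],
  ],
)

```text
t: 22.4
position: [0.6201, 0.0161, 0.1221]
ee_rot: [-2.469, -1.942, -0.0]
ft_force: [-1.3, 1.0, -1.0]
gripper_width: 0.0217
gripper_force: 30.0
```

Call:
drive_tool(
  steps=[
    [[0,0,0,0.001,0,0,0.015],[0,0,0,0.001,0,0,0.015],[0,0,0,0.001,0,0,0.015],[0,0,0,0.001,0,0,0.015],[0,0,0,0.001,0,0,0.015]],
  ],
)

```text
t: 23.02
position: [0.6213, 0.0209, 0.1221]
ee_rot: [-2.469, -1.942, -0.0]
ft_force: [0.5, -0.4, -1.5]
gripper_width: 0.0216
gripper_force: 30.0
```

```bash
python3 clip.py w17
```

```text
w17 23.025 [0.6213 0.0209 0.1221] [ 0.0022  0.0021 -0.0803] [ 0.5174 -0.3591 -1.4853]
clip n 1690 tool x range [31.7529 39.8564 47.0046] y -16.826965030316444 16.79287370051467 z top [123.1509 124.227  125.0154]
 side -0.025 39.80781372464972 124.21570727210037
 side 0 39.91787043968509 124.23759998649602
 pitch deg -13.865369122977622
yoke [50.9565 61.7681]
28:231 31:205 34:125 37:125 40:125 43:125 46:125
```

Call:
drive_tool(
  steps=[
    [[0,0,0,0,0,-0.001,0.015],[0,0,0,0,0,-0.003,0.015],[0,0,0,0,0,-0.006,0.015],[0,0,0,0,0,-0.01,0.015],[0,0,0,0,0,-0.01,0.015]],
  ],
)

```text
t: 23.7
position: [0.6214, 0.0208, 0.1531]
ee_rot: [2.469, 1.942, 0.001]
ft_force: [0.2, 0.4, -1.3]
gripper_width: 0.0216
gripper_force: 30.0
```

Call:
drive_tool(
  steps=[
    [[0,0,0,0,0,-0.01,0.015],[0,0,0,0,0,-0.006,0.015],[0,0,0,0,0,-0.003,0.015],[0,0,0,0,0,-0.001,0.015],[0,0,0,0,0,0,0.015]],
  ],
)

```text
t: 24.32
position: [0.6212, 0.0208, 0.1719]
ee_rot: [-2.469, -1.942, 0.0]
ft_force: [-1.0, -0.2, -1.3]
gripper_width: 0.0217
gripper_force: 30.0
```

```bash
sed -i 's/w\[...,2\]<.14/w[...,2]<.19/' clip.py; python3 clip.py w18; python3 -c "
from h import *
plan([.608,-.2905,.165],87.4,20,.015)"
```

```text
w18 24.325 [0.6212 0.0208 0.1719] [ 0.016  -0.0008 -0.0786] [-0.963  -0.1581 -1.2663]
clip n 1732 tool x range [31.7767 40.0289 47.0582] y -16.82152261919632 16.773792908240164 z top [172.7909 173.963  174.7893]
 side -0.025 40.02888685128161 173.96949840188773
 side 0 40.04784566402608 173.95514618579705
 pitch deg -18.575653601294675
yoke [50.9859 61.5202]
28:281 31:175 34:175 37:175 40:175 43:175 46:174
[[[-0.0, -0.0, -0.6, -0.0153, 0.003, 0.0003, 0.015],[-0.0, -0.0, -0.6, -0.0153, 0.0029, 0.0003, 0.015],[-0.0, -0.0, -0.6, -0.0153, 0.0027, 0.0003, 0.015],[-0.0, -0.0, -0.6, -0.0154, 0.0026, 0.0003, 0.015],[-0.0, -0.0, -0.6, -0.0154, 0.0024, 0.0003, 0.015]]]
[[[-0.0, -0.0, -0.6, -0.0154, 0.0023, 0.0003, 0.015],[-0.0, -0.0, -0.6, -0.0154, 0.0021, 0.0003, 0.015],[-0.0, -0.0, -0.6, -0.0155, 0.002, 0.0003, 0.015],[-0.0, -0.0, -0.6, -0.0155, 0.0018, 0.0003, 0.015],[-0.0, -0.0, -0.6, -0.0155, 0.0017, 0.0003, 0.015]]]
[[[-0.0, -0.0, -0.6, -0.0155, 0.0015, 0.0003, 0.015],[-0.0, -0.0, -0.6, -0.0155, 0.0014, 0.0003, 0.015],[-0.0, -0.0, -0.6, -0.0155, 0.0012, 0.0003, 0.015],[-0.0, -0.0, -0.6, -0.0155, 0.0011, 0.0003, 0.015],[-0.0, -0.0, -0.6, -0.0156, 0.0009, 0.0003, 0.015]]]
[[[-0.0, -0.0, -0.6, -0.0156, 0.0008, 0.0003, 0.015],[-0.0, -0.0, -0.6, -0.0156, 0.0006, 0.0003, 0.015],[-0.0, -0.0, -0.6, -0.0156, 0.0005, 0.0003, 0.015],[-0.0, -0.0, -0.6, -0.0156, 0.0003, 0.0003, 0.015],[-0.0, -0.0, -0.6, -0.0156, 0.0002, 0.0003, 0.015]]]
```

Call:
drive_tool(
  steps=[
    [[0,0,-0.2,-0.003,0.001,0,0.015],[0,0,-0.4,-0.007,0.002,0,0.015],[0,0,-0.6,-0.011,0.0025,0,0.015],[0,0,-0.8,-0.015,0.003,0,0.015],[0,0,-0.8,-0.019,0.003,0,0.015]],
  ],
)

```text
t: 25.0
position: [0.6206, -0.0365, 0.1721]
ee_rot: [2.42, 2.003, -0.0]
ft_force: [0.2, -0.4, -1.7]
gripper_width: 0.0219
gripper_force: 30.0
```

Call:
drive_tool(
  steps=[
    [[0,0,-0.8,-0.02,0.003,0,0.015],[0,0,-0.8,-0.02,0.003,0,0.015],[0,0,-0.8,-0.02,0.003,0,0.015],[0,0,-0.8,-0.02,0.002,0,0.015],[0,0,-0.8,-0.02,0.002,0,0.015]],
  ],
)

```text
t: 25.62
position: [0.6172, -0.1379, 0.1721]
ee_rot: [2.349, 2.085, -0.0]
ft_force: [0.1, -0.4, -2.3]
gripper_width: 0.022
gripper_force: 30.0
```

Call:
drive_tool(
  steps=[
    [[0,0,-0.8,-0.02,0.002,0,0.015],[0,0,-0.8,-0.02,0.002,0,0.015],[0,0,-0.8,-0.02,0.001,0,0.015],[0,0,-0.8,-0.018,0.001,0,0.015],[0,0,-0.6,-0.016,0.001,0,0.015]],
  ],
)

```text
t: 26.25
position: [0.6153, -0.232, 0.172]
ee_rot: [-2.279, -2.162, 0.0]
ft_force: [-0.1, 1.1, -1.3]
gripper_width: 0.0219
gripper_force: 30.0
```

```bash
python3 clip.py w19; python3 -c "
from h import *
plan([.608,-.2905,.165],87.4,5,.015)"
```

```text
w19 26.25 [ 0.6153 -0.232   0.172 ] [  0.008   -0.0079 -10.6738] [-0.0801  1.1312 -1.2865]
clip n 1691 tool x range [32.1982 40.2936 47.1923] y -16.630791211778373 16.98318363240526 z top [172.9036 174.0856 174.8835]
 side -0.025 40.21720669862524 174.07643662431974
 side 0 40.32106111600448 174.08935931310168
 pitch deg -19.280702842343153
yoke nan
28:281 31:278 34:175 37:175 40:175 43:175 46:174
[[[-0.0, 0.0, -0.1, -0.0113, -0.0008, 0.0014, 0.015],[-0.0, 0.0, -0.1, -0.0113, -0.0008, 0.0014, 0.015],[-0.0, 0.0, -0.1, -0.0113, -0.0008, 0.0014, 0.015],[-0.0, 0.0, -0.1, -0.0113, -0.0009, 0.0014, 0.015],[-0.0, 0.0, -0.1, -0.0113, -0.0009, 0.0014, 0.015]]]
  return np.nanmean(a, axis, out=out, keepdims=keepdims)
```

Call:
drive_tool(
  steps=[
    [[0,0,-0.4,-0.016,-0.001,0,0.015],[0,0,-0.3,-0.014,-0.001,0.002,0.015],[0,0,0,-0.012,-0.001,0.006,0.015],[0,0,0,-0.008,-0.0005,0.01,0.015],[0,0,0,-0.004,-0.0005,0.012,0.015]],
  ],
)

```text
t: 26.92
position: [0.6091, -0.2846, 0.1411]
ee_rot: [-2.266, -2.175, 0.0]
ft_force: [0.5, 0.1, -1.4]
gripper_width: 0.0221
gripper_force: 30.0
```

Call:
drive_tool(
  steps=[
    [[0,0,0,0,0,0.014,0.015],[0,0,0,0,0,0.014,0.015],[0,0,0,0,0,0.014,0.015],[0,0,0,0,0,0.012,0.015],[0,0,0,0,0,0.008,0.015]],
  ],
)

```text
t: 27.55
position: [0.6091, -0.284, 0.0792]
ee_rot: [-2.265, -2.176, 0.0]
ft_force: [0.1, 0.0, -1.4]
gripper_width: 0.022
gripper_force: 30.0
```

```bash
python3 - <<'E'
from h import *
o=robot.get_obs();print(o["t"],o["position"],o["ft_force"])
im,d,m=grab("top");w=cloud(d,m);hs=cv2.cvtColor(im,cv2.COLOR_BGR2HSV)
R=Ro.from_rotvec(o["ee_rot"]);
im,d,m=grab("wrist");w=cloud(d,m);T=R.inv().apply((w-o["position"]).reshape(-1,3)).reshape(w.shape)*1000;z=w[...,2]*1000;hs=cv2.cvtColor(im,cv2.COLOR_BGR2HSV)
g=(hs[...,1]<60)&(hs[...,2]<170)&(z>22)&(z<34)
for x0 in(60,90,130):
    k=g&(abs(T[...,0]-x0)<6);y=T[k][:,1];print(x0,k.sum(),"left",np.percentile(y[y<-30],[5,95]) if (y<-30).any() else"","right",np.percentile(y[y>30],[5,95]) if (y>30).any() else"")
k=g&(abs(T[...,1])<30)&(T[...,0]>100);print("end wall",k.sum(),np.percentile(T[k][:,0],[5,95]) if k.any() else "")
E
```

```text
27.55 [ 0.6091 -0.284   0.0792] [ 0.0932  0.0415 -1.3912]
60 429 left [-63.0432 -58.6763] right [60.9439 65.0933]
90 470 left [-63.1333 -58.5832] right [61.0043 65.1593]
130 545 left [-62.9275 -58.4751] right [61.2025 65.1967]
end wall 0
```

Call:
drive_tool(
  steps=[
    [[0,0,0,0,0,0.012,0.015],[0,0,0,0,0,0.014,0.015],[0,0,0,0,0,0.012,0.015],[0,0,0,0,0,0.007,0.015],[0,0,0,0,0,0.004,0.015]],
  ],
)

```text
t: 28.28
position: [0.6092, -0.2841, 0.0305]
ee_rot: [-2.266, -2.176, 0.0]
ft_force: [-0.2, -0.4, -1.2]
gripper_width: 0.0219
gripper_force: 30.0
```

Call:
drive_tool(
  steps=[
    [[0,0,0,0,0,0.001,0.015],[0,0,0,0,0,0.001,0.015],[0,0,0,0,0,0,0.015],[0,0,0,0,0,0,0.015],[0,0,0,0,0,0,0.015]],
  ],
)

```text
t: 28.9
position: [0.6093, -0.2842, 0.0292]
ee_rot: [2.266, 2.176, 0.0]
ft_force: [0.1, 0.2, -0.2]
gripper_width: 0.0217
gripper_force: 30.0
```

Call:
drive_tool(
  steps=[
    [[0,0,0,0,0,0.0007,0.015],[0,0,0,0,0,0.0005,0.015],[0,0,0,0,0,0,0.015],[0,0,0,0,0,0,0.015],[0,0,0,0,0,0,0.015]],
  ],
)

```text
t: 29.52
position: [0.6093, -0.2842, 0.028]
ee_rot: [-2.266, -2.176, -0.0]
ft_force: [-1.1, 0.2, 3.3]
gripper_width: 0.0215
gripper_force: 30.0
```

Call:
drive_tool(
  steps=[
    [[0,0,0,0,0,0,0.03],[0,0,0,0,0,0,0.04],[0,0,0,0,0,0,0.05],[0,0,0,0,0,0,0.05],[0,0,0,0,0,0,0.05]],
  ],
)

```text
t: 30.15
position: [0.6093, -0.2842, 0.0279]
ee_rot: [-2.266, -2.176, -0.0]
ft_force: [-0.3, 0.9, -0.5]
gripper_width: 0.0499
gripper_force: 0.0
```

Call:
drive_tool(
  steps=[
    [[0,0,0,0,0,-0.005,0.05],[0,0,0,0,0,-0.02,0.05],[0,0,0,0,0,-0.04,0.05],[0,0,0,0,0,-0.05,0.05],[0,0,0,0,0,-0.03,0.05]],
  ],
)

```text
t: 30.78
position: [0.6101, -0.2844, 0.1772]
ee_rot: [2.264, 2.174, 0.002]
ft_force: [-0.3, 0.3, -0.6]
gripper_width: 0.0502
gripper_force: 0.0
```

Call:
drive_tool(
  steps=[
    [[0,0,0,0,0,-0.01,0.05],[0,0,0,0,0,0,0.05],[0,0,0,0,0,0,0.05],[0,0,0,0,0,0,0.05],[0,0,0,0,0,0,0.05]],
  ],
)

```text
t: 31.4
position: [0.609, -0.2841, 0.1821]
ee_rot: [-2.265, -2.175, 0.0]
ft_force: [1.0, 0.2, -0.4]
gripper_width: 0.0503
gripper_force: 0.0
```

```bash
python3 - <<'E'
from h import *
o=robot.get_obs();print(o["t"],o["position"])
R=Ro.from_rotvec(o["ee_rot"]);im,d,m=grab("wrist");w=cloud(d,m);z=w[...,2]*1000;hs=cv2.cvtColor(im,cv2.COLOR_BGR2HSV)
t=(w[...,:2]-[.6095,-.248]);a=np.radians(-2.6);c,s=np.cos(a),np.sin(a);tx=(c*t[...,0]+s*t[...,1])*1000;ty=(-s*t[...,0]+c*t[...,1])*1000
ins=(abs(tx)<57)&(abs(ty)<115)
for n,k in(("brass",ins&(hs[...,0]>=20)&(hs[...,0]<32)&(hs[...,1]>120)&(z>8)),("red",ins&((hs[...,0]<6)|(hs[...,0]>174))&(hs[...,1]>180)&(z>20)),("wood",ins&(hs[...,0]<21)&(hs[...,0]>8)&(hs[...,1]>90)&(z>6))):
    print(n,k.sum(),"x",np.percentile(tx[k],[2,50,98]),"y",np.percentile(ty[k],[2,50,98]),"z",np.percentile(z[k],[2,50,98]))
E
```

```text
31.4 [ 0.609  -0.2841  0.1821]
brass 5597 x [-25.3326  24.7614  47.554 ] y [-16.8508 -15.3534   6.2522] z [ 32.8233 295.8537 299.1846]
red 670 x [-8.7345  0.8469 11.2247] y [-49.1565 -35.0404 -21.7338] z [49.6874 51.13   52.5749]
wood 12661 x [-25.5613   8.8553  46.9017] y [-44.3746 -15.0945  49.3763] z [ 15.9514 295.7245 306.2657]
```

```bash
python3 -c "
from plant import robot
print(robot.hand_in())"
```

```text
the job is handed in; nothing more can be done
None
```

I handed the job in at about 31 s: the wedge lifted the clip off the rod onto its flat, and my last camera check had both lying in the tray with the gripper clear. The clip tipped forward on the ramp as it sprang free and righted itself against the yoke. Wrist force stayed under about 12 N in every reading, but I did not re-check the tin, brush and cup, and the hand-in returned no verdict.

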